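# Clear the drone frame and offer up its top plate

### The job

Get this drone ready for closing up: lift the pail of screws out of the open frame by its handle and hang it by that handle on the two-prong hook of the stand, keeping it upright, and let go of it. Then pick up the top plate by its antenna and hold it level over the frame, nose to nose, about a centimetre above the four posts and touching none of them, each screw hole over the threaded hole of its own post. Finish like that, still holding the plate steady for the screws to go in; leave the other things on the bench where they are.

Things in the scene. Friction and masses are not known exactly. Their poses are not given: they have to be found in the camera images.
- frame: open quadcopter frame, fast on a plywood cradle fixed to the bench: black bottom plate 170 x 120 mm (top 44 mm above the bench), four arms to motors 191 mm from the middle (46 mm across, 79 mm above the bench, shafts to 88 mm), four round aluminium posts. Origin on the bench under its middle; x to its nose, y to its left, z up. The nose points roughly away from the robot
- posts_centre (a point): middle of the four posts at the height of their tops, 80 mm above the bench; axes as the frame's. An electronics stack in the nose half and a small box at the tail stand lower than the posts (to 62 mm)
- post_nose_left (a point): threaded hole (5 mm) in the top of the frame's nose left post, which is 10 mm across and 36 mm tall; 74 mm ahead (+x), 46 mm left (+y) of the frame's middle
- post_nose_right (a point): threaded hole (5 mm) in the top of the frame's nose right post, which is 10 mm across and 36 mm tall; 74 mm ahead, 46 mm right of the frame's middle
- post_tail_left (a point): threaded hole (5 mm) in the top of the frame's tail left post, which is 10 mm across and 36 mm tall; 74 mm behind, 34 mm left of the frame's middle
- post_tail_right (a point): threaded hole (5 mm) in the top of the frame's tail right post, which is 10 mm across and 36 mm tall; 74 mm behind, 34 mm right of the frame's middle
- antenna (a point): grey antenna housing, 44 x 44 x 30 mm tall, fast on the middle of the loose top plate: hold the plate by it. Point: its centre, 15 mm above the plate's upper face, 19 mm above its underside; the centre of mass is below it. Plate: black, 170 x 120 x 4 mm, about 0.16 kg, flat on the bench, housing up. Axes: x to the plate's nose, y to its left, z up
- hole_nose_left (a point): screw hole (9 mm) of the top plate for the nose left post, at the plate's underside; 74 mm ahead (+x), 46 mm left (+y) of the plate's middle (the nose pair is wider apart than the tail pair)
- hole_nose_right (a point): screw hole (9 mm) of the top plate for the nose right post, at the plate's underside; 74 mm ahead, 46 mm right of the plate's middle (the nose pair is wider apart than the tail pair)
- hole_tail_left (a point): screw hole (9 mm) of the top plate for the tail left post, at the plate's underside; 74 mm behind, 34 mm left of the plate's middle (the nose pair is wider apart than the tail pair)
- hole_tail_right (a point): screw hole (9 mm) of the top plate for the tail right post, at the plate's underside; 74 mm behind, 34 mm right of the plate's middle (the nose pair is wider apart than the tail pair)
- top_plate: the loose top plate described at antenna; origin at the middle of its underside, same axes
- pail_grip (a point): middle of the rubber grip (14 mm thick, 34 mm long) on the stiff upright wire handle of a small steel pail, 0.22 kg; 115 mm above the pail's underside, 55 mm above its 72 mm rim. The 5 mm wire runs straight on beyond the grip to 42 mm each side, then bends down to the rim. At the start the pail stands on the frame's bottom plate between the posts. Axes: y along the grip, z up
- pail: the pail described at pail_grip; origin under its centre
- hook_stand: hook stand fixed to the bench, origin on the bench under the hook_seat, x away from the robot: base 160 x 130 x 10 mm, post at x = 75 mm; a hook of two level 6 mm steel prongs at y = +-28 mm, centreline 200 mm above the bench, running from a cross plate at x = 60 mm (top 206 mm) to x = -45 mm, then turned up; tips end at x = -55 mm, 217 mm high. Nothing stands above
- hook_seat (a point): midway between the prongs and halfway along them, 205.5 mm above the bench: where the middle of the pail's grip lies when the pail hangs from the prongs, the handle's wire across both of them and the grip between them. Anywhere along the prongs will do. Axes as the stand's
- spare_motor: spare brushless motor standing on the bench, 42 mm across, 31 mm tall plus a shaft; origin under its centre; a bystander, to be left where it is
- battery: flat battery pack, black with a yellow band, 135 x 44 x 34 mm, lying on the bench; origin under its centre; a bystander, to be left where it is
- screwdriver: black-handled screwdriver, 150 mm, lying; origin under its middle; a bystander, to be left where it is
- propeller: black two-blade propeller, 210 mm, lying flat; origin under its hub; a bystander, to be left where it is
- threadlock: small grey bottle, 28 mm across, 85 mm tall, standing; origin under its centre; a bystander, to be left where it is
- tray: grey divided parts tray, 110 x 80 x 26 mm; origin under its centre; a bystander, to be left where it is
- bracket: white printed bracket, 75 x 14 x 16 mm, lying; origin under its centre; a bystander, to be left where it is
- spanner: steel spanner, 130 mm, lying; origin under its middle; a bystander, to be left where it is
Not all that is in view belongs to the job. What is shaped like the hook_stand but pink is not meant. What is shaped like the pail but purple is not meant.

How it is judged:
By the outcome, as a careful person would: the job done as asked, in the order asked, and still so for the second after the job is handed in, while the arm keeps its last pose, push and grip.
It also fails if it takes over 64 s, if anything falls off the work surface, if the arm or the gripper's body presses on something with over 40 N, if the wrist force passes 120 N, or if a joint passes its speed limit or range.

### The arm

A 7-joint arm with a two-finger parallel gripper is mounted at the origin on the work surface. World frame = base frame: x ahead of the robot, y to its left, z up, the work surface at z = 0. Lengths are in m, angles in rad, forces in N, time in s.
With the tool pointing down it reaches from about 0.425 to 0.875 m from the base axis. Payload 4.7 kg.
Tool frame: the origin (TCP) lies at the very end of the fingers, on their centre line; the grasp point (between the pads) lies 19 mm behind it; z points along the fingers, y is the line along which they close (so a half turn about z gives the same grasp; the last joint's range is limited). The gripper opens to 87 mm and grips with 3 to 60 N. Pads are 19 mm wide; open, the fingers measure 117 mm over their backs; the gripper's body (75 mm by 190 mm) begins 51 mm behind the grasp point.
Start: joints at [1.224, 0.321, -0.07, 1.45, 0.023, 1.371, -0.057], TCP at [0.229, -0.608, 0.223] pointing down, gripper open.
Joint ranges: [-2.86, 2.86], [-0.3, 2.09], [-1.38, 1.24], [0.06, 2.45], [-1.56, 4.7], [0.09, 2.05], [-2.69, 2.69]. Speed limits (rad/s): [2.57, 2.57, 3.14, 3.14, 3.14, 3.14, 3.14].

### API

Orientations are given as a rotation vector (axis times angle).
In Python, from bench import ctrl, get_image, job gives the robot as it stands.
- The arm moves only by the shell command python3 -m crank 'ROWS' [FORCE]. ROWS is JSON, a list that holds one entry, the list of rows, each a list of 5 numbers: the shift along the tool's x, y, z in mm, then the turn about the tool's z in rad, then the closure, from -1 (fully open) to 1 (shut), so that 0 is half open. A call has 1 to 10 rows; each row shifts and turns the commanded pose from where the row before left it, along the tool's axes as they then stand; what a row does not reach is not made up. A row lasts 1/12 s, in which the tool goes at most 41.7 mm and 7.16 degrees, less where a joint would pass 70% of its speed; a pose out of reach is approached as far as the arm can. A call with a gripper value outside its range is refused whole. The fingers move at their own pace and stop on an object; FORCE is the grip in N (left out, the last holds). Time passes only in rows, so rows that do not move let the fingers close. It gives the time, the measured TCP pose, the force, the opening and the grip force at its end, in the units of the state.
- ctrl.get_state(): the state, without advancing time (a new reading comes with each control period).
- get_image(name): name is "scene" or "side" or "wrist"; returns a dict with "pixels" (420x560x3 uint8, red, green, blue), "fx", "fy", "cx", "cy" (pixels), "T" (4x4, takes a point from camera to world coordinates); the wrist camera has in their place "T_tool_cam" (4x4, takes a point from camera to tool coordinates, whose origin is the TCP and whose axes are the flange's). Camera axes: x right, y down, z forward; pixel columns grow to the right and rows downward; lengths in m; the calibration is good to about 2 mm. A picture is of the moment at which its call begins: read the wrist's pose just before it. There is no depth.
- job.close_job(): hands the job in; it is judged then, once.
The state is a dict: "time": time; "joint_positions": joint angles; "qd": joint speeds; "joint_torque": joint torques, N m; "position": TCP position; "tool_rot": TCP orientation; "ft_force": force on the tool from outside, world axes, zero at the start; "torque": the same for the moment, N m; "grip_width": opening from 0.0 (shut) to 1.0 (fully open); "grip_force": force on a finger pad.
Only numpy, scipy, OpenCV 4.12 (cv2) and the standard library are available. Lean on these libraries where they do the work, as an engineer would, in place of code of your own. Each camera call takes 0.05 s, during which the arm holds its last target. There are 200 camera calls.

## Working session

There is one attempt and no reset: what is moved stays moved. The work goes in short steps, Python scripts to look and compute and a shell command to move; the robot and the scene stay as the last step left them, time stands still between calls to the robot, and variables do not carry over. Pictures are saved under pics/ and viewed, at most 10 in all, crops included, and the job is handed in when it is done.

```bash
ls; mkdir -p pics
cat > h.py <<'E'
import numpy as np, cv2
from scipy.spatial.transform import Rotation as R
from bench import ctrl, get_image, job
def grab(name, fn=None):
    s=ctrl.get_state(); im=get_image(name)
    if 'T' in im: T=np.array(im['T'])
    else:
        W=np.eye(4); W[:3,:3]=R.from_rotvec(s['tool_rot']).as_matrix(); W[:3,3]=s['position']
        T=W@np.array(im['T_tool_cam'])
    im['T']=T
    if fn: cv2.imwrite('pics/'+fn, im['pixels'][:,:,::-1]); np.savez('pics/'+fn+'.npz',p=im['pixels'],T=T,k=[im['fx'],im['fy'],im['cx'],im['cy']])
    return im
def load(fn):
    d=np.load('pics/'+fn+'.npz'); k=d['k']; return dict(pixels=d['p'],T=d['T'],fx=k[0],fy=k[1],cx=k[2],cy=k[3])
def ray(im,u,v):
    d=im['T'][:3,:3]@np.array([(u-im['cx'])/im['fx'],(v-im['cy'])/im['fy'],1]); return im['T'][:3,3],d
def onz(im,u,v,z):
    o,d=ray(im,u,v); return o+d*(z-o[2])/d[2]
def tri(a,b):
    (o1,d1),(o2,d2)=a,b; A=np.stack([d1,-d2],1); t=np.linalg.lstsq(A,o2-o1,rcond=None)[0]
    p,q=o1+t[0]*d1,o2+t[1]*d2; return (p+q)/2,np.linalg.norm(p-q)
def proj(im,p):
    T=im['T']; c=T[:3,:3].T@(np.array(p)-T[:3,3]); return im['fx']*c[0]/c[2]+im['cx'],im['fy']*c[1]/c[2]+im['cy']
def st():
    s=ctrl.get_state(); M=R.from_rotvec(s['tool_rot']).as_matrix()
    print('t',round(s['time'],2),'p',np.round(s['position'],4),'x',np.round(M[:,0],3),'y',np.round(M[:,1],3),'z',np.round(M[:,2],3),'F',np.round(s['ft_force'],1),'w',s['grip_width'],'g',s['grip_force'],'j',np.round(s['joint_positions'],2)); return s,M
def go(p,M=None):
    s=ctrl.get_state(); M=R.from_rotvec(s['tool_rot']).as_matrix(); print('tool mm',np.round(1000*M.T@(np.array(p)-s['position']),1))
E
python3 - <<'E'
from h import *
st()
for n in('scene','side','wrist'):
    i=grab(n,n+'0.png'); print(n,np.round(i['T'],3).tolist(),i['fx'],i['cx'],i['cy'])
E
```

```text
pics
t 0.0 p [ 0.2292 -0.6076  0.2214] x [ 0.936  0.353 -0.   ] y [ 0.353 -0.936 -0.002] z [-0.001  0.002 -1.   ] F [ 0.1 -0.4  0.5] w 1.0029568371628435 g 0.0 j [ 1.22  0.32 -0.07  1.45  0.02  1.37 -0.06]
scene [[0.259, 0.567, -0.782, 1.604], [0.966, -0.144, 0.215, -0.322], [0.009, -0.811, -0.585, 1.0], [0.0, 0.0, 0.0, 1.0]] 462.2404738092172 282.8599111419161 209.12797637266374
side [[-0.703, -0.547, 0.455, -0.091], [-0.711, 0.528, -0.464, 0.571], [0.013, -0.649, -0.76, 1.061], [0.0, 0.0, 0.0, 1.0]] 404.78023336866664 275.7482784267712 210.52767285611964
wrist [[0.353, -0.892, -0.283, 0.308], [-0.936, -0.337, -0.105, -0.578], [-0.002, 0.302, -0.953, 0.383], [0.0, 0.0, 0.0, 1.0]] 374.4106793508077 277.81046200502266 210.00984801102203
```

View pics/scene0.png

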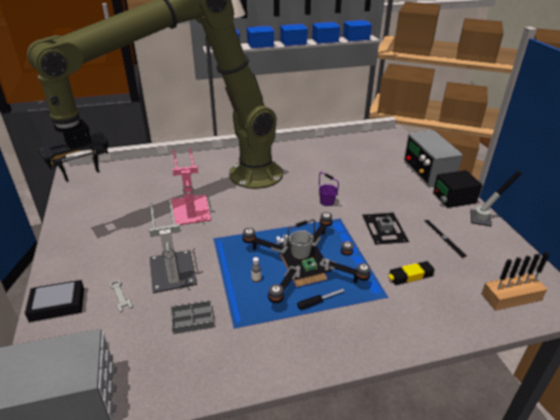

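View pics/side0.png

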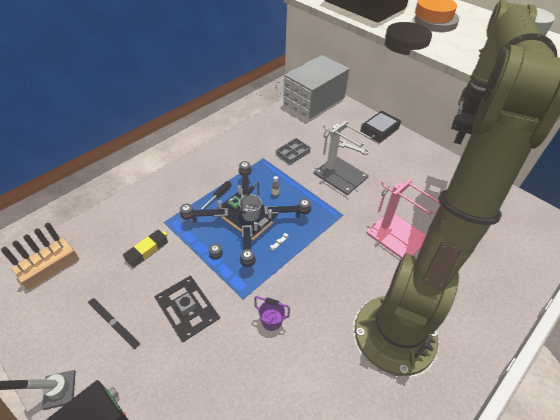

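Candidates: the steel pail (scene 300,242 / side 250,207) against the purple one (328,190 / 270,315). The grey stand (scene 172,245 / side 338,155) against the pink one (188,195 / 400,215). The plate is at scene (385,228) / side (187,308). I choose the steel pail, the grey stand and the black plate, and check them in a crop.

Run:
```python
from h import *
a=load('scene0.png');b=load('side0.png')
def crop(i,x,y,w,h): return cv2.resize(i['pixels'][y:y+h,x:x+w,::-1],(400,300),interpolation=cv2.INTER_CUBIC)
top=np.hstack([crop(a,235,200,140,105),crop(b,175,155,140,105)])
bot=np.hstack([crop(a,130,195,140,105),crop(b,285,105,140,105)])
cv2.imwrite('pics/crop1.png',np.vstack([top,bot]))
for n,s,d in [('m_bl',(249,234),(304,205)),('m_br',(326,218),(247,258)),('m_fr',(363,271),(186,211)),('m_fl',(276,293),(245,167))]:
    print(n,tri(ray(a,*s),ray(b,*d)))
print('plate',onz(a,385,227,.03),onz(b,187,302,.03))
print('pail',tri(ray(a,301,240),ray(b,251,207)))
print('hook base',onz(a,172,270,.01),onz(b,340,175,.01))
```

```text
m_bl (array([ 0.45831004, -0.11992426,  0.0632805 ]), np.float64(0.002001684504162795))
m_br (array([0.43533767, 0.151193  , 0.06024339]), np.float64(0.0001947096062708045))
m_fr (array([0.70754379, 0.17076242, 0.06027149]), np.float64(0.00013961639322482403))
m_fl (array([ 0.72873275, -0.10069479,  0.0615696 ]), np.float64(0.004956026819205717))
plate [0.49589686 0.34501205 0.03      ] [0.45864156 0.35728495 0.03      ]
pail (array([0.55661876, 0.02435817, 0.08741859]), np.float64(0.0018434547864232683))
hook base [ 0.5083783  -0.37291219  0.01      ] [ 0.49512428 -0.36256479  0.01      ]
```

View pics/crop1.png

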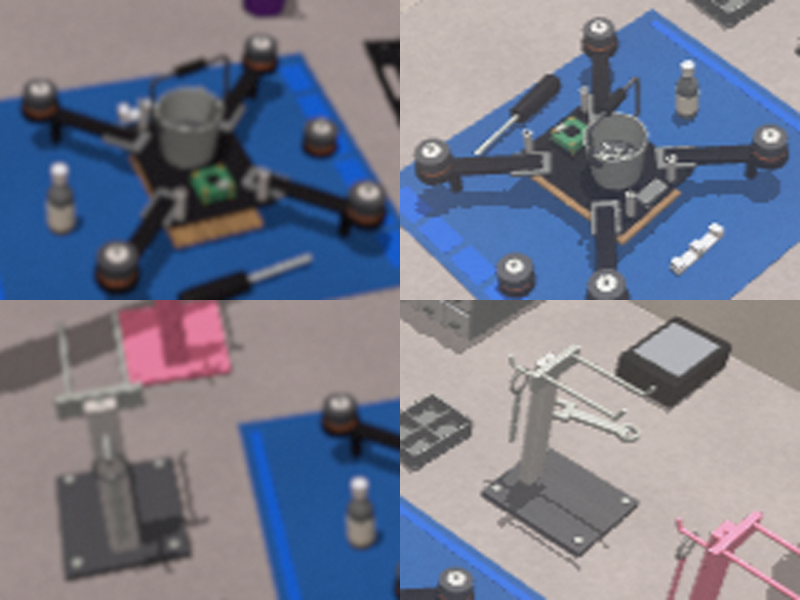

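Run:
```python
from h import *
a=load('scene0.png');b=load('side0.png')
S=lambda x,y:(235+x*.35,200+y*.35); D=lambda x,y:(175+x*.35,155+y*.35)
print('grip',tri(ray(a,*S(190,68)),ray(b,*D(222,103))))
for p in (S(153,73),S(227,58),S(190,68)): print(onz(a,*p,.159))
for p in (D(207,116),D(238,87),D(222,103)): print(onz(b,*p,.159))
H=lambda x,y:(285+x*.35,105+y*.35)
for p in (H(220,112),H(254,88)): print('tip',onz(b,*p,.215))
for p in (H(118,77),H(180,48)): print('cross',onz(b,*p,.206))
G=lambda x,y:(130+x*.35,195+y*.35)
for p in (G(57,398-300),G(142,387-300)): print('cross s',onz(a,*p,.203))
for p in (G(60,25),G(120,8)): print('tip s',onz(a,*p,.215))
for p in (G(60,180),G(182,162),G(190,252),G(68,278)): print('base s',onz(a,*p,.01))
c=load('scene0.png'); 
cv2.imwrite('pics/crop2.png',np.hstack([cv2.resize(x,(400,600),interpolation=cv2.INTER_CUBIC) for x in(a['pixels'][195:255,140:180,::-1],b['pixels'][110:170,315:355,::-1])]))
```

```text
grip (array([0.55780609, 0.01888225, 0.15422699]), np.float64(0.010720101692734737))
[ 0.56615463 -0.0185386   0.159     ]
[0.56061907 0.06392037 0.159     ]
[0.5675034  0.02111996 0.159     ]
[0.54986264 0.04064194 0.159     ]
[ 0.55824105 -0.01200582  0.159     ]
[0.55275426 0.01649027 0.159     ]
tip [ 0.42155004 -0.34069807  0.215     ]
tip [ 0.42034148 -0.40280857  0.215     ]
cross [ 0.54819236 -0.3141602   0.206     ]
cross [ 0.53257116 -0.40988233  0.206     ]
cross s [ 0.54213882 -0.41035041  0.203     ]
cross s [ 0.54486013 -0.32946853  0.203     ]
tip s [ 0.43534061 -0.40197441  0.215     ]
tip s [ 0.41911289 -0.34029328  0.215     ]
base s [ 0.43594586 -0.43342327  0.01      ]
base s [ 0.43905837 -0.29907364  0.01      ]
base s [ 0.58428414 -0.30633043  0.01      ]
base s [ 0.59052773 -0.43084295  0.01      ]
```

Hook seat is about (0.477, -0.371) with stand yaw about 0. Grip is about (0.557, 0.02, 0.157), frame yaw about 4°. Moving now.

```bash
python3 -m crank '[[[0,0,-35,-0.125,-1],[0,0,-35,-0.125,-1],[0,0,-35,-0.125,-1],[0,0,-15,-0.125,-1],[0,0,0,-0.125,-1],[0,0,0,-0.125,-1],[0,0,0,-0.125,-1],[0,0,0,-0.125,-1],[0,0,0,-0.125,-1],[0,0,0,-0.125,-1]]]' 20; python3 -c "
from h import *
st(); go([.54,.01,.26])"
```

```text
time: 0.98
position: [0.2293, -0.608, 0.3421]
tool_rot: [-2.169, -2.272, -0.0]
ft_force: [-0.0, -0.0, -0.4]
grip_width: 0.996
grip_force: 0.0
t 0.98 p [ 0.2293 -0.608   0.3421] x [-0.046  0.999  0.001] y [ 0.999  0.046 -0.   ] z [-0.     0.001 -1.   ] F [-0.  -0.  -0.4] w 0.9964939263842926 g 0.0 j [ 1.33  0.31 -0.22  1.24  0.07  1.6   1.17]
tool mm [603.  338.9  82.4]
```

```bash
python3 -m crank '[[[35,20,0,-0.03,-1],[35,20,0,0,-1],[35,20,0,0,-1],[35,20,0,0,-1],[35,20,0,0,-1],[35,20,0,0,-1],[35,20,0,0,-1],[35,20,0,0,-1],[35,20,0,0,-1],[35,20,0,0,-1]]]' >/dev/null; python3 -m crank '[[[35,20,0,0,-1],[35,20,0,0,-1],[35,20,0,0,-1],[35,20,0,0,-1],[35,20,0,0,-1],[35,20,0,0,-1],[35,20,30,0,-1],[9,0,30,0,-1],[0,0,0,0,-1],[0,0,0,0,-1]]]' >/dev/null; python3 -c "
from h import *
st(); grab('wrist','w1.png')"
```

```text
t 2.65 p [0.5233 0.0112 0.2866] x [-0.071  0.997 -0.   ] y [ 0.997  0.071 -0.003] z [-0.003 -0.    -1.   ] F [ 0.4 -0.6  0.6] w 0.9998791779588805 g 0.0 j [ 0.74  0.08 -0.85  1.63  0.06  1.46 -0.05]
```

View pics/w1.png

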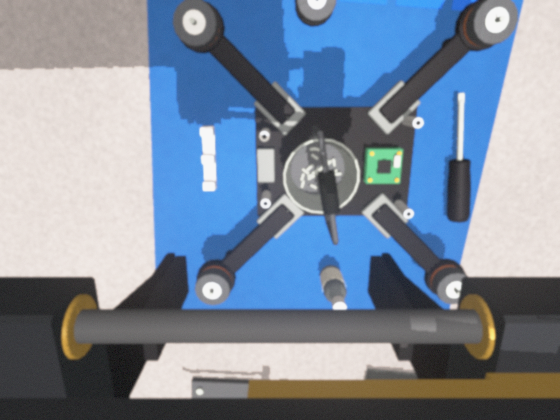

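Wrist view: pail handle runs (320,132)–(337,242), grip middle ≈(329,192). Post tops are at about (264,134), (266,203), (418,122), (408,214).

Run:
```python
from h import *
i=load('w1.png')
g=cv2.cvtColor(i['pixels'],cv2.COLOR_RGB2GRAY)
P={'tl':(264,134),'tr':(266,203),'nl':(418,122),'nr':(408,214)}
W={}
for k,(u,v) in P.items():
    c=g[v-9:v+10,u-9:u+10]; yy,xx=np.mgrid[v-9:v+10,u-9:u+10]; m=c>170; u2,v2=xx[m].mean(),yy[m].mean()
    W[k]=onz(i,u2,v2,.08); print(k,round(u2,1),round(v2,1),m.sum(),W[k])
L={'tl':(-74,34),'tr':(-74,-34),'nl':(74,46),'nr':(74,-46)}
A=np.array([L[k] for k in P])/1000; B=np.array([W[k][:2] for k in P])
M,_=cv2.estimateAffinePartial2D(A,B); print('frame',M, np.degrees(np.arctan2(M[1,0],M[0,0])),np.hypot(M[0,0],M[1,0]), (B-(A@M[:,:2].T+M[:,2])))
a,b=onz(i,320,132,.159),onz(i,337,242,.159); print('handle',a,b,np.linalg.norm(a-b),np.degrees(np.arctan2(-(a-b)[0],(a-b)[1])))
go([*((a+b)/2)[:2],.139])
```

```text
tl 264.1 134.8 78 [0.50654826 0.05390688 0.08      ]
tr 266.9 204.6 125 [ 0.5136564  -0.01647359  0.08      ]
nl 417.7 122.5 114 [0.65280501 0.07613238 0.08      ]
nr 407.0 214.1 131 [ 0.65881799 -0.01625702  0.08      ]
frame [[ 0.99155678 -0.07659538  0.58295693]
 [ 0.07659538  0.99155678  0.02432716]] 4.417188984492547 0.9945107861094348 [[-4.29219810e-04  1.53484460e-03]
 [ 1.47043762e-03 -1.41976392e-03]
 [-3.72542691e-06  5.25542499e-04]
 [-1.03752324e-03 -6.40626445e-04]]
handle [0.55134205 0.06787862 0.159     ] [ 0.57492087 -0.02078733  0.159     ] 0.09174754245903556 14.891935775283729
tool mm [ 10.9  39.7 149.1]
```

```bash
python3 -m crank '[[[0,0,0,-0.1,-1],[0,0,0,-0.09,-1],[0,0,0,0,-1]]]' >/dev/null; python3 -c "
from h import *
st(); go([.563,.0235,.21])"
```

```text
t 2.95 p [0.5254 0.0092 0.2897] x [-0.256  0.967 -0.002] y [0.967 0.256 0.003] z [ 0.003 -0.001 -1.   ] F [-0.2 -0.1  0.1] w 1.0019296884835849 g 0.0 j [ 0.75  0.08 -0.86  1.63  0.06  1.46  0.15]
tool mm [ 4.4 39.8 79.8]
```

```bash
python3 -m crank '[[[2,20,30,0,-1],[2,20,30,0,-1],[0,0,20,0,-1],[0,0,0,0,-1],[0,0,0,0,-1]]]' >/dev/null; python3 -c "
from h import *
st(); i=grab('wrist','w2.png')
p=i['pixels'][100:310,140:420,::-1]; cv2.imwrite('pics/w2c.png',cv2.resize(p,(800,600),interpolation=cv2.INTER_CUBIC))"
```

```text
t 3.37 p [0.562  0.0241 0.2081] x [-0.254  0.967  0.   ] y [ 0.967  0.254 -0.001] z [-0.001 -0.    -1.   ] F [0.1 0.6 0.4] w 0.999815840139355 g 0.0 j [ 0.67  0.24 -0.87  1.67  0.19  1.32  0.02]
```

View pics/w2c.png

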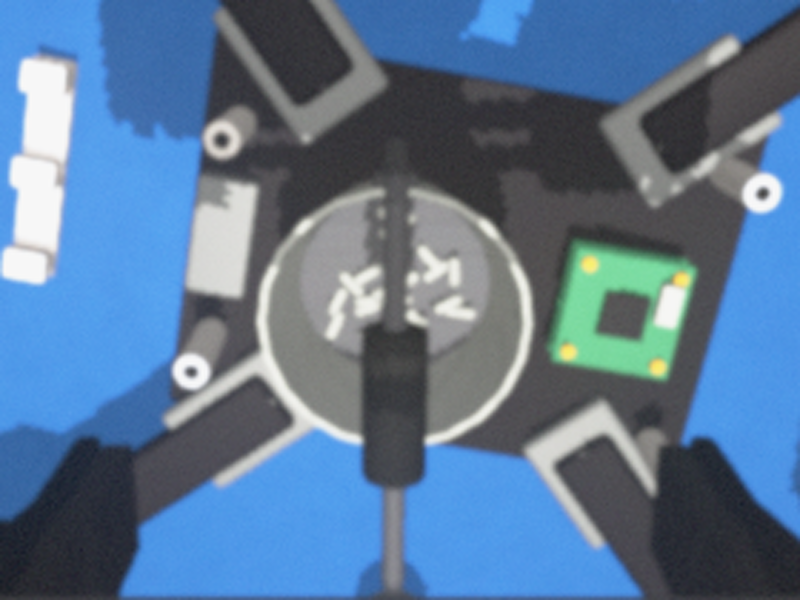

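The handle lies exactly along the tool's x (image-vertical), with the grip's middle at crop (394,407).

```bash
python3 -c "
from h import *
i=load('w2.png'); g=onz(i,277.9,242.5,.161); print(g, proj(i,[.56,.02,.159])); go([g[0],g[1],.142])"
```

```text
[0.56320883 0.02152653 0.161     ] (np.float64(272.1554723697037), np.float64(242.24369651184045))
tool mm [-2.9 -0.4 67.4]
```

```bash
python3 -m crank '[[[-3,0,30,0,-1],[0,0,30,0,-1],[0,0,8,0,-1],[0,0,0,0,1],[0,0,0,0,1],[0,0,0,0,1],[0,0,0,0,1],[0,0,0,0,1],[0,0,0,0,1],[0,0,0,0,1]]]' 30; python3 -m crank '[[[0,0,0,0,1],[0,0,0,0,1],[0,0,0,0,1],[0,0,-5,0,1],[0,0,-15,0,1],[0,0,-15,0,1],[0,0,-15,0,1],[0,0,0,0,1],[0,0,0,0,1]]]';python3 -c "
from h import *
st()"
```

```text
time: 4.25
position: [0.5632, 0.0227, 0.1402]
tool_rot: [1.914, 2.49, 0.0]
ft_force: [0.3, -0.5, 0.1]
grip_width: 0.56
grip_force: 0.0
time: 5.0
position: [0.5634, 0.0227, 0.1904]
tool_rot: [1.914, 2.489, 0.001]
ft_force: [-0.5, -0.4, -0.3]
grip_width: 0.01
grip_force: 0.0
t 5.0 p [0.5634 0.0227 0.1904] x [-0.257  0.966 -0.001] y [0.966 0.257 0.002] z [ 0.002 -0.    -1.   ] F [-0.5 -0.4 -0.3] w 0.010295527779283819 g 0.0 j [ 0.67  0.25 -0.87  1.69  0.2   1.29  0.02]
```

I lifted before the fingers had closed, since they need about 16 rows. Opening again and checking the pail.

```bash
python3 -m crank '[[[0,0,-20,0,-1],[0,0,0,0,-1],[0,0,0,0,-1],[0,0,0,0,-1],[0,0,0,0,-1],[0,0,0,0,-1],[0,0,0,0,-1],[0,0,0,0,-1],[0,0,0,0,-1],[0,0,0,0,-1]]]' ; python3 -c "
from h import *
st(); i=grab('wrist','w3.png')
p=i['pixels'][100:310,140:420,::-1]; cv2.imwrite('pics/w3c.png',cv2.resize(p,(800,600),interpolation=cv2.INTER_CUBIC))"
```

```text
time: 5.83
position: [0.5628, 0.0227, 0.2096]
tool_rot: [-1.915, -2.491, 0.0]
ft_force: [-0.4, -0.6, 0.5]
grip_width: 0.687
grip_force: 0.0
t 5.83 p [0.5628 0.0227 0.2096] x [-0.257  0.966 -0.   ] y [ 0.966  0.257 -0.   ] z [-0. -0. -1.] F [-0.4 -0.6  0.5] w 0.6865235181856383 g 0.0 j [ 0.67  0.24 -0.87  1.66  0.19  1.33  0.03]
```

View pics/w3c.png

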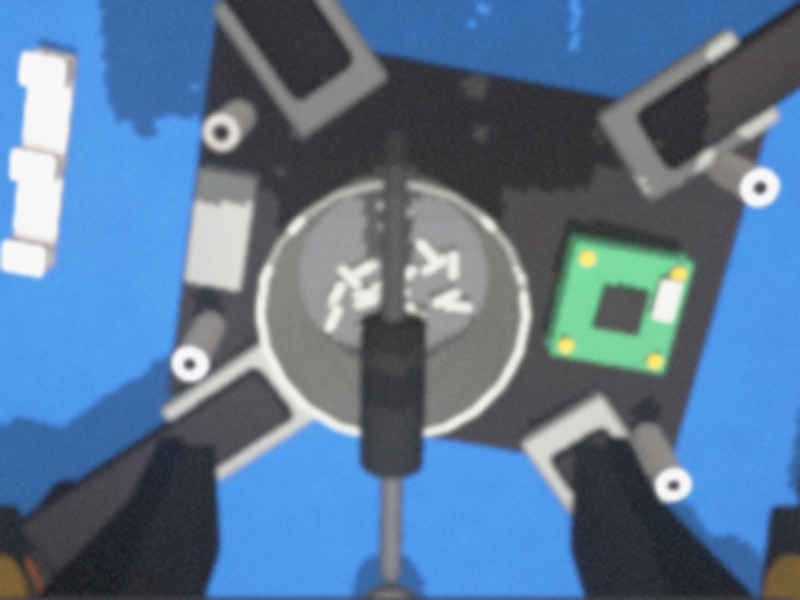

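The pail has not moved, with the grip's middle at crop (393,397). Descending again.

```bash
python3 -m crank '[[[-1,0,35,0,-0.2],[0,0,30,0,-0.2],[0,0,5,0,1],[0,0,0,0,1],[0,0,0,0,1],[0,0,0,0,1],[0,0,0,0,1],[0,0,0,0,1],[0,0,0,0,1],[0,0,0,0,1]]]' 30 >/dev/null; python3 -m crank '[[[0,0,0,0,1],[0,0,0,0,1],[0,0,0,0,1],[0,0,0,0,1],[0,0,0,0,1],[0,0,0,0,1]]]'
```

```text
time: 7.22
position: [0.5633, 0.0216, 0.1402]
tool_rot: [1.914, 2.49, -0.0]
ft_force: [-2.1, -0.5, 5.1]
grip_width: 0.149
grip_force: 30.0
```

```bash
python3 -m crank '[[[0,0,-10,0,1],[0,0,-25,0,1],[0,0,-30,0,1],[0,0,-25,0,1],[0,0,-10,0,1],[0,0,0,0,1],[0,0,0,0,1]]]'
python3 - <<'E'
from h import *
for n in('scene','side'):
    i=load(n+'0.png'); h=cv2.cvtColor(i['pixels'],cv2.COLOR_RGB2HSV); m=cv2.inRange(h,(160,70,80),(179,255,255)); m=cv2.morphologyEx(m,cv2.MORPH_OPEN,np.ones((2,2)))
    ys,xs=np.nonzero(m); P=[(xs[j],ys[j]) for j in (xs.argmin(),xs.argmax(),ys.argmin(),ys.argmax())]; print(n,P)
    for p in P: print(onz(i,*p,.01)[:2],onz(i,*p,.21)[:2])
st(); go([.36,-.372,.3])
E
```

```text
time: 7.8
position: [0.5627, 0.0215, 0.2388]
tool_rot: [-1.915, -2.49, 0.001]
ft_force: [-0.3, -0.2, -2.9]
grip_width: 0.148
grip_force: 30.0
scene [(np.int64(173), np.int64(200)), (np.int64(211), np.int64(217)), (np.int64(190), np.int64(149)), (np.int64(181), np.int64(225))]
[ 0.12512707 -0.34240975] [ 0.4240731  -0.33834646]
[ 0.2660596  -0.21933131] [ 0.53652424 -0.24014124]
[-0.25962327 -0.24055596] [ 0.11707789 -0.25707655]
[ 0.2867108  -0.32662134] [ 0.55300199 -0.32574877]
side [(np.int64(368), np.int64(233)), (np.int64(439), np.int64(201)), (np.int64(406), np.int64(183)), (np.int64(402), np.int64(258))]
[ 0.25896326 -0.21914078] [ 0.19239535 -0.06881369]
[ 0.17066715 -0.51290789] [ 0.12090819 -0.30665629]
[ 0.30130891 -0.50430005] [ 0.22667965 -0.29968713]
[ 0.12544131 -0.216372  ] [ 0.08429201 -0.066572  ]
t 7.8 p [0.5627 0.0215 0.2388] x [-0.257  0.966 -0.   ] y [ 0.966  0.257 -0.001] z [-0.001 -0.    -1.   ] F [-0.3 -0.2 -2.9] w 0.14764217189126183 g 29.98440436902456 j [ 0.68  0.22 -0.88  1.62  0.17  1.38  0.04]
tool mm [-328.2 -297.1  -61. ]
```

```bash
python3 -m crank '[[[0,0,0,0.09,1],[0,0,0,0.09,1],[0,0,0,0.08,1],[0,0,0,0,1]]]' 35 >/dev/null; python3 -c "
from h import *
st(); go([.36,-.25,.222])"
```

```text
t 8.13 p [0.5618 0.0214 0.2371] x [0.002 1.    0.   ] y [ 1.    -0.002 -0.004] z [-0.004  0.    -1.   ] F [-0.6 -0.1 -3.4] w 0.15488705076275922 g 34.975029767956585 j [ 0.65  0.21 -0.84  1.63  0.16  1.38 -0.21]
tool mm [-271.8 -201.2   15.9]
```

```bash
python3 -m crank '[[[-10,-8,0,0,1],[-25,-18,0,0,1],[-30,-22,0,0,1],[-30,-22,0,0,1],[-30,-22,0,0,1],[-30,-22,0,0,1],[-30,-22,0,0,1],[-30,-22,0,0,1],[-30,-22,5,0,1],[-27,-21,5,0,1]]]' >/dev/null; python3 -m crank '[[[-25,0,5,0,1],[-25,0,3,0,1],[-25,0,0,0,1],[-25,0,0,0,1],[-15,0,0,0,1],[-5,0,0,0,1],[0,0,0,0,1],[0,0,0,0,1],[0,0,0,0,1]]]' ; python3 -c "
from h import *
st(); i=grab('wrist','w4.png');grab('side','s4.png')
for p in [(.422,-.343,.217),(.422,-.4,.217),(.537,-.37,.206)]: print(proj(i,p))"
```

```text
time: 9.72
position: [0.3627, -0.3685, 0.2215]
tool_rot: [-2.218, -2.224, -0.001]
ft_force: [0.0, 0.3, -3.0]
grip_width: 0.148
grip_force: 35.0
t 9.72 p [ 0.3627 -0.3685  0.2215] x [-0.003  1.     0.001] y [ 1.     0.003 -0.   ] z [-0.     0.001 -1.   ] F [ 0.   0.3 -3. ] w 0.1478237666669417 g 34.98741328949109 j [ 1.15  0.06 -0.43  1.76  0.02  1.32  0.73]
(np.float64(403.28288879311356), np.float64(221.9591029320639))
(np.float64(391.8690176723418), np.float64(326.1352314582231))
(np.float64(612.148139824716), np.float64(264.51779694913125))
```

View pics/w4.png

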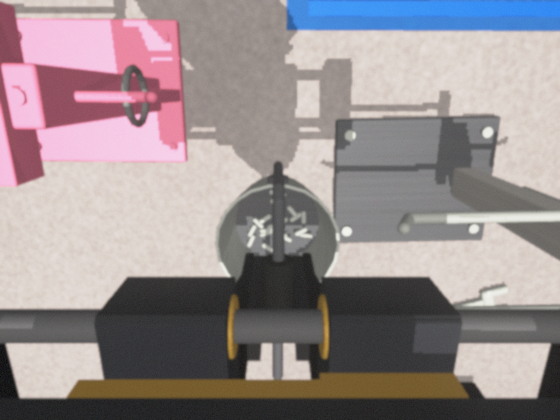

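Pail held upright; the left prong's tip is at (405,222), its line runs to (560,216); base corners are at about (335,120), (497,117), (337,241).

```bash
python3 -c "
from h import *
i=load('w4.png')
print(onz(i,403,221,.214),onz(i,415,219,.2),onz(i,558,216,.2))
for p in [(335,120),(497,117),(337,241),(482,239)]: print(onz(i,*p,.01))
print(onz(load('side0.png'),361,145,.214))
"
```

```text
[ 0.42287938 -0.3435644   0.214     ] [ 0.43392919 -0.34731315  0.2       ] [ 0.50750802 -0.34547043  0.2       ]
[ 0.41828647 -0.31071216  0.01      ]
[ 0.57516766 -0.30746886  0.01      ]
[ 0.42657868 -0.43732412  0.01      ]
[ 0.58181728 -0.43457163  0.01      ]
[ 0.4219715  -0.33630128  0.214     ]
```

```bash
python3 -m crank '[[[-4,5,8,0,1],[0,15,0,0,1],[0,20,0,0,1],[0,20,0,0,1],[0,20,0,0,1],[0,20,0,0,1],[0,12,0,0,1],[0,4,0,0,1],[0,0,0,0,1],[0,0,0,0,1]]]' ; python3 -m crank '[[[0,0,5,0,1],[0,0,8,0,1],[0,0,7,0,1],[0,0,3,0,1],[0,0,0,0,1],[0,0,0,0,1]]]'; python3 -c "
from h import *
st();i=grab('wrist','w5.png');j=grab('side','s5.png')
b=cv2.resize(j['pixels'][90:210,290:410,::-1],(400,400),interpolation=cv2.INTER_CUBIC)
cv2.imwrite('pics/c5.png',np.hstack([b,cv2.resize(i['pixels'][20:420,140:540,::-1],(400,400))]))"
```

```text
time: 10.65
position: [0.4772, -0.3745, 0.2133]
tool_rot: [-2.221, -2.22, 0.002]
ft_force: [-0.4, 0.0, -3.4]
grip_width: 0.149
grip_force: 35.0
time: 11.15
position: [0.4777, -0.3743, 0.1903]
tool_rot: [-2.221, -2.221, 0.0]
ft_force: [0.1, -0.3, -3.3]
grip_width: 0.147
grip_force: 35.0
t 11.15 p [ 0.4777 -0.3743  0.1903] x [0. 1. 0.] y [ 1.    -0.    -0.001] z [-0.001  0.    -1.   ] F [ 0.1 -0.3 -3.3] w 0.14679626086564718 g 34.997238877695054 j [ 1.02  0.28 -0.47  1.59  0.13  1.3   0.52]
```

View pics/c5.png

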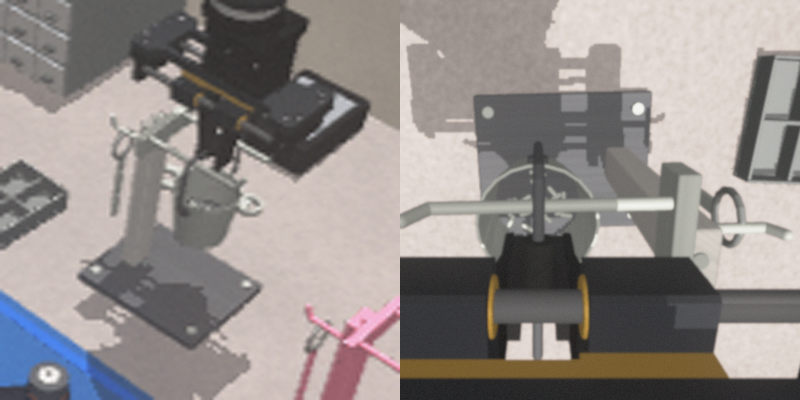

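The wire is above the prong between its tip and the cross plate, and the pail is under the prongs. Lowering to contact.

```bash
python3 -m crank '[[[0,0,1.5,0,1],[0,0,1.5,0,1],[0,0,0,0,1]]]'; python3 -m crank '[[[0,0,1,0,1],[0,0,1,0,1],[0,0,0,0,1]]]'
```

```text
time: 11.5
position: [0.478, -0.3743, 0.1875]
tool_rot: [-2.221, -2.221, 0.0]
ft_force: [0.2, 0.5, -2.8]
grip_width: 0.149
grip_force: 35.0
time: 11.75
position: [0.4783, -0.3744, 0.1863]
tool_rot: [2.221, 2.221, -0.0]
ft_force: [-0.9, -0.5, 0.3]
grip_width: 0.149
grip_force: 35.0
```

```bash
python3 -m crank '[[[0,0,0.5,0,1],[0,0,0,0,0.1],[0,0,0,0,0.1],[0,0,0,0,0.1],[0,0,0,0,0.1],[0,0,0,0,0.1],[0,0,0,0,0.1],[0,0,0,0,0.1]]]'; python3 -m crank '[[[0,0,-5,0,0.1],[0,0,-20,0,0.1],[0,0,-30,0,0.1],[0,0,-35,0,0.1],[0,0,-35,0,-1],[0,0,-35,0,-1],[0,0,-35,0,-1],[0,0,0,0,-1]]]';  python3 -c "
from h import *
st();i=grab('wrist','w6.png');j=grab('side','s6.png')
b=cv2.resize(j['pixels'][90:210,290:410,::-1],(400,400),interpolation=cv2.INTER_CUBIC)
cv2.imwrite('pics/c6.png',np.hstack([b,cv2.resize(i['pixels'][20:420,140:540,::-1],(400,400))]))
go([.48,.35,.33])"
```

```text
time: 12.42
position: [0.4781, -0.3743, 0.1851]
tool_rot: [2.221, 2.221, -0.0]
ft_force: [0.6, 0.3, -0.0]
grip_width: 0.444
grip_force: 0.0
time: 13.08
position: [0.4802, -0.3752, 0.3888]
tool_rot: [2.213, 2.212, 0.002]
ft_force: [0.7, 0.5, 0.4]
grip_width: 0.668
grip_force: 0.0
t 13.08 p [ 0.4802 -0.3752  0.3888] x [ 0.     1.    -0.008] y [ 1.   -0.    0.01] z [ 0.01  -0.008 -1.   ] F [0.7 0.5 0.4] w 0.6681426271396782 g 0.0 j [ 1.    0.23 -0.48  1.26  0.11  1.66  0.54]
tool mm [724.6   1.2  50.5]
```

View pics/c6.png

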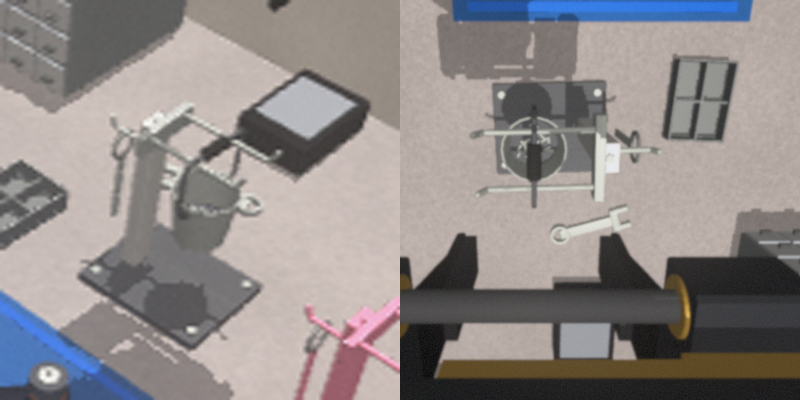

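The pail hangs upright on both prongs, free of the gripper. On to the plate.

```bash
python3 -m crank '[[[20,0,0,0,-1],[41,0,0,0,-1],[41,0,0,0,-1],[41,0,0,0,-1],[41,0,0,0,-1],[41,0,0,0,-1],[41,0,0,0,-1],[41,0,0,0,-1],[41,0,0,0,-1],[41,0,0,0,-1]]]' >/dev/null; python3 -m crank '[[[41,0,0,0,-1],[41,0,0,0,-1],[41,0,0,0,-1],[41,0,0,0,-1],[41,0,0,0,-1],[41,0,0,0,-1],[20,0,20,0,-1],[10,0,20,0,-1],[0,0,0,0,-1],[0,0,0,0,-1]]]';  python3 -c "
from h import *
st();i=grab('wrist','w7.png')"
```

```text
time: 14.85
position: [0.4772, 0.2899, 0.3383]
tool_rot: [-2.219, -2.222, 0.007]
ft_force: [0.4, -0.5, 0.4]
grip_width: 1.0
grip_force: 0.0
t 14.85 p [0.4772 0.2899 0.3383] x [-0.001  1.    -0.002] y [ 1.     0.001 -0.004] z [-0.004 -0.002 -1.   ] F [ 0.4 -0.5  0.4] w 0.9998498317901791 g 0.0 j [ 0.32  0.22 -1.08  1.46  0.19  1.58 -0.74]
```

View pics/w7.png

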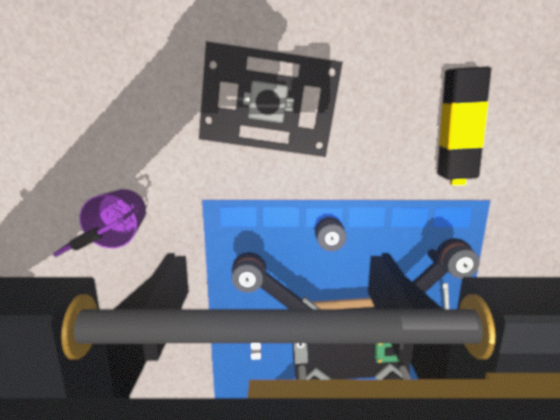

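Plate holes are at about (215,65), (209,121), (332,71), (319,146). The wider pair is on the right, so the nose points toward +x.

```bash
cat > plate.py <<'E'
from h import *
L={'tl':(-74,34),'tr':(-74,-34),'nl':(74,46),'nr':(74,-46)}
def fit(W):
    A=np.array([L[k] for k in W])/1000; B=np.array([W[k][:2] for k in W])
    M,_=cv2.estimateAffinePartial2D(A,B); s=np.hypot(M[0,0],M[1,0]); th=np.arctan2(M[1,0],M[0,0])
    print('centre',M[:,2].round(4),'yaw deg',np.degrees(th).round(2),'scale',s.round(4),'res mm',(1000*(B-(A@M[:,:2].T+M[:,2]))).round(1).tolist()); return M[:,2],th
def bright(i,u,v,r=6):
    g=cv2.cvtColor(i['pixels'],cv2.COLOR_RGB2GRAY).astype(float)[v-r:v+r+1,u-r:u+r+1]; yy,xx=np.mgrid[v-r:v+r+1,u-r:u+r+1]
    w=np.clip(g-(g.min()+g.max())/2,0,None); return (w*xx).sum()/w.sum(),(w*yy).sum()/w.sum()
E
python3 - <<'E'
from plate import *
i=load('w7.png'); W={k:onz(i,*bright(i,*p),.003) for k,p in {'tl':(213,66),'tr':(209,120),'nl':(332,72),'nr':(319,145)}.items()}
c,th=fit(W); print('housing top',onz(i,267,102,.034)); st(); go([*c,.15])
E
```

```text
centre [0.4636 0.3614] yaw deg -7.93 scale 0.9964 res mm [[-0.0, -0.2], [-0.0, 0.1], [0.2, 0.1], [-0.2, 0.0]]
housing top [0.46318606 0.36119719 0.034     ]
t 14.9 p [0.4781 0.2894 0.3396] x [ 0.001  1.    -0.001] y [ 1.    -0.001 -0.001] z [-0.001 -0.001 -1.   ] F [-0.4 -0.8  0.1] w 0.9992393826476964 g 0.0 j [ 0.33  0.22 -1.08  1.46  0.19  1.58 -0.74]
tool mm [ 72.2 -14.4 189.5]
```

```bash
python3 -m crank '[[[0,0,15,-0.12,-1],[0,0,15,-0.12,-1],[0,0,15,-0.12,-1],[0,0,15,-0.12,-1],[0,0,15,-0.12,-1],[0,0,0,-0.12,-1],[0,0,0,-0.12,-1],[0,0,0,-0.12,-1],[0,0,0,-0.12,-1],[0,0,0,-0.12,-1]]]' >/dev/null; python3 -m crank '[[[0,0,0,-0.12,-1],[0,0,0,-0.11,-1],[0,0,0,0,-1],[0,0,0,0,-1]]]';  python3 - <<'E'
from plate import *
st();i=grab('wrist','w8.png'); go([.4636,.3614,.12])
for k,(x,y) in L.items():
    t=np.radians(-7.93); p=[.4636+(x*np.cos(t)-y*np.sin(t))/1000,.3614+(x*np.sin(t)+y*np.cos(t))/1000,.003]; print(k,proj(i,p))
E
```

```text
time: 16.07
position: [0.4793, 0.2893, 0.2659]
tool_rot: [0.23, 3.132, -0.001]
ft_force: [0.5, 1.2, -0.2]
grip_width: 1.0
grip_force: 0.0
t 16.07 p [0.4793 0.2893 0.2659] x [-0.989  0.146 -0.001] y [ 0.146  0.989 -0.   ] z [ 0.001 -0.    -1.   ] F [ 0.5  1.2 -0.2] w 0.9996054418237774 g 0.0 j [ 0.48  0.35 -1.31  1.58  0.34  1.47  0.57]
tool mm [ 25.9  68.9 145.7]
tl (np.float64(373.38776409511536), np.float64(74.37274123576327))
tr (np.float64(309.6347102321476), np.float64(74.95161975262769))
nl (np.float64(374.94371051821037), np.float64(206.86014493977228))
nr (np.float64(297.38199605091614), np.float64(207.48046410421932))
```

```bash
python3 -m crank '[[[8,20,25,-0.008,-1],[9,25,35,0,-1],[9,24,35,0,-1],[0,0,35,0,-1],[0,0,16,0,-1],[0,0,0,0,-1],[0,0,0,0,-1]]]' >/dev/null;  python3 - <<'E'
from plate import *
st();i=grab('wrist','w9.png'); go([.4636,.3614,.008])
W={}
for k,(x,y) in L.items():
    t=np.radians(-7.93); p=[.4636+(x*np.cos(t)-y*np.sin(t))/1000,.3614+(x*np.sin(t)+y*np.cos(t))/1000,.003]; u,v=proj(i,p); print(k,u,v)
    if 10<u<550 and 10<v<400:
        b=bright(i,int(round(u)),int(round(v)),10); print(' seen',np.round(b,1)); W[k]=onz(i,*b,.003)
if len(W)>1: fit(W)
E
```

```text
t 16.7 p [0.4623 0.3597 0.1223] x [-0.991  0.134  0.001] y [ 0.134  0.991 -0.001] z [-0.001 -0.001 -1.   ] F [ 0.8  0.4 -0.3] w 1.0020103976024886 g 0.0 j [ 0.21  0.52 -1.17  1.71  0.5   1.25  0.36]
tool mm [ -0.3   1.  115.6]
tl 327.0672566457505 106.56302825836833
 seen [326.5 106.6]
tr 233.1629554809787 106.22268396370674
 seen [233.3 106.1]
nl 333.7527929692805 288.6478109761514
 seen [333.5 287.4]
nr 224.61369195849056 288.2528392703796
 seen [225.  287.1]
centre [0.463  0.3614] yaw deg -7.86 scale 0.9927 res mm [[0.1, -0.0], [-0.1, 0.0], [-0.0, 0.1], [0.0, -0.0]]
```

```bash
python3 -m crank '[[[0,1,30,0,-1],[0,0,30,0,-1],[0,0,30,0,-1],[0,0,18,0,-1],[0,0,6,0,-1],[0,0,0,0,1],[0,0,0,0,1],[0,0,0,0,1],[0,0,0,0,1],[0,0,0,0,1]]]' 45 ; python3 -m crank '[[[0,0,0,0,1],[0,0,0,0,1],[0,0,0,0,1],[0,0,0,0,1],[0,0,0,0,1],[0,0,0,0,1]]]'; python3 -c "
from h import *
st()"
```

```text
time: 17.58
position: [0.4631, 0.3617, 0.0097]
tool_rot: [0.209, 3.133, 0.002]
ft_force: [-0.8, 0.1, 0.3]
grip_width: 0.705
grip_force: 0.0
time: 18.08
position: [0.4624, 0.3612, 0.0086]
tool_rot: [0.208, 3.134, -0.0]
ft_force: [-0.5, -1.9, 3.4]
grip_width: 0.502
grip_force: 45.0
t 18.08 p [0.4624 0.3612 0.0086] x [-0.991  0.132 -0.   ] y [ 0.132  0.991 -0.   ] z [ 0. -0. -1.] F [-0.5 -1.9  3.4] w 0.5020382506914822 g 44.99197284691036 j [ 0.12  0.64 -1.05  1.8   0.63  1.08  0.27]
```

Plate gripped: opening 43.7 mm, 45 N. I lift it while refining the frame pose from the stored close views.

```bash
python3 -m crank '[[[0,0,-5,0,1],[0,0,-20,0,1],[0,0,-30,0,1],[0,0,-35,0,1],[0,0,-35,0,1],[0,0,-25,0,1],[0,0,-10,0,1],[0,0,0,0,1],[0,0,0,0,1],[0,0,0,0,1]]]'
python3 - <<'E'
from plate import *
C=lambda x,y:(int(round(140+x*.35)),int(round(100+y*.35)))
for f,P in {'w3.png':{'tl':C(221,132),'tr':C(190,363),'nl':C(760,187),'nr':C(673,485)},'w2.png':{'tl':C(221,140),'tr':C(191,371),'nl':C(762,193)},'w1.png':{'tl':(264,134),'tr':(266,203),'nl':(418,122),'nr':(408,214)}}.items():
    i=load(f); W={}
    for k,p in P.items():
        b=bright(i,*p,8); b=bright(i,int(round(b[0])),int(round(b[1])),7); W[k]=onz(i,*b,.08); print(p,np.round(b,1),end=' ')
    print(); fit(W)
i=grab('wrist','w10.png'); s,M=st()
W={}
for k,(x,y) in L.items():
    p=np.array(s['position'])+M@np.array([-x,y,0])/1000+[0,0,-.006]; u,v=proj(i,p); b=bright(i,int(round(u)),int(round(v)),9); print(k,round(u,1),round(v,1),np.round(b,1))
    W[k]=onz(i,*b,p[2])
fit(W)
E
```

```text
time: 18.92
position: [0.4616, 0.3599, 0.166]
tool_rot: [-0.209, -3.132, 0.004]
ft_force: [1.3, 0.2, -2.4]
grip_width: 0.504
grip_force: 45.0
(217, 146) [217.3 145.3] (206, 227) [206.4 226.9] (406, 165) [405.4 165.1] (376, 270) [375.3 269. ] 
centre [0.5828 0.0249] yaw deg 4.39 scale 0.9974 res mm [[-0.0, 0.3], [0.1, -0.2], [-0.1, -0.1], [0.0, 0.0]]
(217, 149) [217.6 147.8] (207, 230) [206.8 229.6] (407, 168) [406.4 167.1] 
centre [0.5828 0.0249] yaw deg 4.37 scale 0.9973 res mm [[0.0, 0.3], [0.1, -0.3], [-0.1, -0.1]]
(264, 134) [264.1 134.5] (266, 203) [265.9 203.6] (418, 122) [417.7 122.4] (408, 214) [407.7 213.9] 
centre [0.5828 0.0248] yaw deg 4.24 scale 0.9975 res mm [[-0.2, 1.1], [0.8, -0.9], [-0.2, 0.2], [-0.4, -0.4]]
t 18.97 p [0.4614 0.36   0.166 ] x [-0.991  0.132  0.003] y [ 0.132  0.991 -0.003] z [-0.003 -0.002 -1.   ] F [-0.9 -0.1 -2.8] w 0.5054076168151597 g 44.99121612869203 j [ 0.23  0.48 -1.2   1.66  0.46  1.33  0.39]
tl 354.9 113.1 [355.9 115.3]
tr 198.4 113.2 [199.9 114.7]
nl 360.0 388.8 [360.  388.1]
nr 193.9 388.8 [194.  388.1]
centre [0.4616 0.3603] yaw deg -7.79 scale 0.9929 res mm [[0.2, 0.2], [0.1, -0.1], [-0.2, 0.2], [-0.0, -0.3]]
```

```bash
python3 -m crank '[[[0,0,0,-0.05,1],[0,0,0,-0.08,1],[0,0,0,-0.08,1],[0,0,0,0,1],[0,0,0,0,1]]]' >/dev/null; python3 -c "
from h import *
st();go([.5828,.0249,.165])"
```

```text
t 19.38 p [0.4617 0.3607 0.1669] x [-0.997 -0.075  0.002] y [-0.075  0.997 -0.001] z [-0.002 -0.001 -1.   ] F [-0.8 -0.1 -2.3] w 0.5028395091087163 g 44.9908831436187 j [ 0.25  0.51 -1.25  1.66  0.49  1.34  0.57]
tool mm [ -95.5 -344.     1.8]
```

```bash
python3 -m crank '[[[-2,-8,0,0,1],[-6,-20,0,0,1],[-9,-34,0,0,1],[-10,-36,0,0,1],[-10,-36,0,0,1],[-10,-36,0,0,1],[-10,-36,0,0,1],[-10,-36,0,0,1],[-10,-36,0,0,1],[-9,-34,0,0,1]]]' >/dev/null; python3 -m crank '[[[-6,-20,0,0,1],[-3,-12,0,0,1],[0,0,0,0,1],[0,0,0,0,1],[0,0,0,0,1],[0,0,0,0,1]]]' >/dev/null; python3 -c "
from h import *
st();go([.5828,.0249,.099])"
```

```text
t 20.72 p [0.5828 0.0283 0.1686] x [-0.997 -0.081 -0.   ] y [-0.081  0.997  0.   ] z [ 0.  0. -1.] F [ 0.3  0.6 -2.2] w 0.5014018183960101 g 44.99126985669136 j [ 0.88  0.5  -1.26  1.66  0.49  1.34  1.19]
tool mm [ 0.3 -3.4 69.6]
```

```bash
python3 -m crank '[[[0,-3,15,0,1],[0,0,20,0,1],[0,0,15,0,1],[0,0,8,0,1],[0,0,4,0,1],[0,0,0,0,1],[0,0,0,0,1],[0,0,0,0,1]]]'
python3 - <<'E'
from plate import *
P=[]
for _ in range(6):
    s=ctrl.get_state(); P.append(s['position']); i=grab('wrist','w11.png')
s,M=st(); print('mean',np.mean(P,0))
pm=np.mean(P,0); W={}
g=cv2.cvtColor(i['pixels'],cv2.COLOR_RGB2GRAY)
for k,(x,y) in L.items():
    p=pm+M@np.array([-x,y,0])/1000+[0,0,-.0046]; u,v=proj(i,p); print(k,u,v)
    print('  post expected',proj(i,[.5828+(x*np.cos(.0768)-y*np.sin(.0768))/1000,.0249+(x*np.sin(.0768)+y*np.cos(.0768))/1000,.08]))
    u,v=int(round(u)),int(round(v)); print(g[v-16:v+17:2,u-16:u+17:2])
E
```

```text
time: 21.38
position: [0.5844, 0.0229, 0.1072]
tool_rot: [-0.121, 3.138, 0.0]
ft_force: [0.3, -0.2, -2.5]
grip_width: 0.502
grip_force: 45.0
t 21.68 p [0.584  0.0225 0.1067] x [-0.997 -0.077 -0.001] y [-0.077  0.997 -0.   ] z [ 0.001 -0.    -1.   ] F [ 0.5  0.3 -2.1] w 0.5010529273284486 g 44.991139713674784 j [ 0.85  0.56 -1.2   1.73  0.55  1.24  1.16]
mean [0.5842793  0.02269056 0.10708211]
tl 355.9732308120895 113.89051102746348
  post expected (np.float64(351.7864716868878), np.float64(108.50893510693889))
[[ 72  74  72  71  72  71  76  70  71  73  72  73  71  72  73  72  73]
 [ 73  71  73  74  73  68  68  74  73  77  74  73  72  73  73  72  74]
 [ 71  73  74  71  72  74  73  72  72  72  76  76  73  74  74  73  71]
 [ 76  77  80  78  74  76  74  74  87  89  78  74  75  77  75  75  74]
 [ 77  79  81  79  78  77  73  82 194 229 189  98  73  76  75  77  73]
 [ 80  79  78  76  77  77  70  91 237 247 247 143  65  73  78  75  75]
 [ 78  80  79  75  74  73  75 119 244 247 244 119  64  60  75  76  73]
 [ 80  79  80  98 139 112 136 221 247 247 225  93  87  61  70  75  79]
 [ 78  80  81 17
[... 3910 characters left out ...]
160 159 162 161 160 159 159 160 160 161 160 160 159 159 160]
 [161 162 157 160 158 161 158 161 160 158 163 160 160 160 162 160 159]
 [160 160 161 161 160 160 160 162 163 162 161 160 158 159 160 158 159]
 [153 153 158 152 152 153 154 153 151 152 151 153 155 153 153 152 154]
 [105 104 106 104 104 105 104 105 104 107 103 102 102 107 104 105 104]
 [ 66  63  62  67  65  63  62  63  66  64  67  65  61  65  62  64  67]
 [ 61  64  59  64  62  65  60  60  60  64  63  65  63  62  62  61  63]
 [ 64  60  61  61  60  62  62  63  62  63  63  63  63  59  62  63  66]
 [ 63  65  61  63  59  61  62  63  62  65  62  64  61  62  65  65  60]
 [ 61  62  62  61  62  62  63  59  66  61  60  64  64  66  62  65  65]]
```

The posts show through both tail holes, where the measured frame pose puts them: (351,108) and (212,108). The plate still needs about 1.6, 2.0 and 8.3 mm in tool axes.

```bash
python3 -m crank '[[[1,1,4,0,1],[0.6,1,4.3,0,1],[0,0,0,0,1],[0,0,0,0,1],[0,0,0,0,1],[0,0,0,0,1],[0,0,0,0,1],[0,0,0,0,1]]]'
python3 - <<'E'
from plate import *
P=[];V=[];G=[]
for _ in range(6):
    s=ctrl.get_state(); P.append(s['position']); V.append(R.from_rotvec(s['tool_rot']).as_matrix()); i=grab('wrist','w12.png'); G.append(cv2.cvtColor(i['pixels'],cv2.COLOR_RGB2GRAY))
pm=np.mean(P,0); M=R.from_matrix(V).mean().as_matrix(); print('mean',pm,np.std(P,0)); print(M.round(4))
g=np.mean(G,0).astype(int)
T=np.eye(4);T[:3,:3]=M;T[:3,3]=pm; i['T']=T@np.array(i['T_tool_cam'])
for k in('tl','tr'):
    x,y=L[k]; p=pm+M@np.array([-x,y,0])/1000+[0,0,-.0046]; u,v=proj(i,p)
    print(k,u,v,'post',proj(i,[.5828+(x*np.cos(.0768)-y*np.sin(.0768))/1000,.0249+(x*np.sin(.0768)+y*np.cos(.0768))/1000,.08]))
    u,v=int(round(u)),int(round(v)); print(g[v-14:v+17:2,u-14:u+15:2])
W={}
for k,(x,y) in L.items():
    if k in('nl','nr'): continue
E
```

```text
time: 22.35
position: [0.5821, 0.0244, 0.0982]
tool_rot: [-0.121, 3.139, -0.0]
ft_force: [-0.2, 0.2, -2.0]
grip_width: 0.5
grip_force: 45.0
mean [0.58208922 0.02440858 0.09811861] [3.01418360e-05 1.84340798e-05 3.19123396e-05]
[[-9.97e-01 -7.71e-02  1.00e-04]
 [-7.71e-02  9.97e-01 -1.00e-04]
 [-1.00e-04 -1.00e-04 -1.00e+00]]
tl 355.54915888318413 113.33975270963617 post (np.float64(350.7047488642505), np.float64(113.42088585860307))
[[ 73  74  72  73  73  73  73  73  72  72  73  73  73  73  72]
 [ 72  73  73  73  73  73  72  73  73  74  73  72  73  73  72]
 [ 75  75  74  76  75  75  75  75  75  74  75  75  74  75  73]
 [ 78  78  78  78  78  86 123 162 124  75  74  76  77  76  77]
 [ 80  79  77  78  80 174 244 247 240 120  63  69  75  76  76]
 [ 79  79  77  74  79 178 247 247 247 184  73  60  69  76  78]
 [ 78  78  77  72  74  91 220 247 247 227  86  63  60  72  76]
 [ 78  78  74  71  76  76 161 247 247 237  94  70  56  69  74]
 [ 79  78  73  74  76  83 196 247 247 226  90  82  60  66  75]
 [ 78  79 104 118 108 159 244 247 247 169  96 110  70  66  76]
 [ 79  84 186 243 243 246 247 247
[... 765 characters left out ...]
4 143]
 [142 143 142 121  86 202 247 247 245 231 223 189 140 140 143]
 [142 142 136  98  90 233 247 247 188 106 107 109 109 129 143]
 [143 142 127  80  99 242 247 246 143  97 105 107 143 172 144]
 [142 141 121  75  90 231 247 247 171 100 106 109 210 241 159]
 [143 143 122  77  78 183 247 247 237 154 122 174 247 247 166]
 [142 142 131  87  83 131 238 247 247 246 242 247 247 247 155]
 [142 142 139 105  79 109 154 240 247 247 247 247 247 244 149]
 [143 142 140 128  93  95 118 151 230 244 247 247 246 183 144]
 [142 142 142 141 128  99  92  98 100 127 165 166 149 143 144]
 [141 141 141 143 140 132 116 103  95  96 113 128 139 142 142]
 [136 136 137 136 136 137 136 132 130 130 135 136 137 135 135]]
```

Run:
```python
from plate import *
pm=np.array([.58209,.02441,.09812]); i=load('w12.png'); j=load('w3.png'); k10=load('w10.png')
th=.0772
for b in (0,.001):
    for q in (i,j,k10): q['T']=q['T'].copy(); 
    import copy
    I,J,K=[copy.deepcopy(q) for q in(i,j,k10)]
    for q in(I,J,K): q['T'][2,3]+=b
    f,t=fit({'tl':onz(J,217.3,145.3,.08),'tr':onz(J,206.4,226.9,.08),'nl':onz(J,405.4,165.1,.08),'nr':onz(J,375.3,269,.08)})
    c,t2=fit({'tl':onz(K,355.9,115.3,.1614),'tr':onz(K,199.9,114.7,.1614),'nl':onz(K,360,388.1,.1614),'nr':onz(K,194,388.1,.1614)}) # TCP .4614 .36
    for h,p in (((355.5,116),(350.2,113.2)),((199.8,116),(204,113.8))):
        print('post-hole mm',1000*(onz(I,*p,.08)-onz(I,*h,pm[2]-.0046))[:2])
```

```text
centre [0.5828 0.0249] yaw deg 4.4 scale 0.9973 res mm [[-0.0, 0.3], [0.1, -0.2], [-0.1, -0.1], [0.0, -0.0]]
centre [0.4608 0.3604] yaw deg -7.77 scale 0.9836 res mm [[0.2, 0.3], [0.1, -0.2], [-0.3, 0.2], [0.1, -0.3]]
post-hole mm [-0.46727972  0.13975519]
post-hole mm [-0.12808003 -0.73253562]
centre [0.583  0.0246] yaw deg 4.4 scale 1.0007 res mm [[-0.0, 0.3], [0.1, -0.2], [-0.1, -0.1], [0.0, -0.0]]
centre [0.4613 0.3603] yaw deg -7.77 scale 0.9895 res mm [[0.2, 0.3], [0.1, -0.2], [-0.3, 0.2], [0.1, -0.3]]
post-hole mm [-0.47321165  0.1250912 ]
post-hole mm [-0.13446716 -0.72176649]
```

Tail holes are within about 0.7 mm of their posts, yaw is within 0.2°, and the underside is about 9.5 mm above the posts. Checking quickly that the pail hasn't moved, then handing in.

Run:
```python
from h import *
a=load('s6.png')['pixels'].astype(int); b=grab('side','s13.png')['pixels'].astype(int)
print('pail region diff',np.abs(a-b)[115:175,335:385].mean()); s,_=st()
print(job.close_job())
```

```text
pail region diff 8.168888888888889
t 22.7 p [0.582  0.0244 0.0981] x [-0.997 -0.077  0.   ] y [-0.077  0.997 -0.   ] z [-0. -0. -1.] F [ 0.1 -0.1 -2. ] w 0.501612832478946 g 44.99112610705197 j [ 0.84  0.56 -1.2   1.74  0.56  1.23  1.15]
the job is handed in; nothing more can be done
None
```

I handed the job in at 22.7 s. The pail was seen hanging upright and free on the grey stand's prongs, but a last image comparison there showed some change (mean 8 of 255) that I did not look into. The plate is held level nose to nose, about 9.5 mm above the posts: both tail holes measured within 0.7 mm of theirs, and the nose holes, not directly visible, follow from the fitted pose.

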